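Put the sealed jars away under the low cellar shelf

ROBOT

A 6-joint arm with a two-finger parallel gripper is mounted at the origin on the work surface. World frame = base frame: x ahead of the robot, y to its left, z up, the work surface at z = 0. Lengths are in m, angles in rad, forces in N, time in s.
With the tool pointing down it reaches from about 0.225 to 0.875 m from the base axis. Payload 3.4 kg.
Tool frame: the origin (TCP) lies at the very end of the fingers, on their centre line; the grasp point (between the pads) lies 19 mm behind it (robot.grip_depth is the distance from the TCP to the grasp point, in m); z points along the fingers, y is the line along which they close (so a half turn about z gives the same grasp; the last joint's range is limited). The gripper opens to 85 mm and grips with 20 to 120 N. Pads are 22 mm wide; open, the fingers measure 114 mm over their backs; the gripper's body (76 mm by 85 mm) begins 54 mm behind the grasp point. The pads swing forward as they close: fully open they stand 13 mm farther back than shut.
Start: joints at [-1.425, 0.276, 1.505, -0, 1.361, -0.121], TCP at [0.152, -0.555, 0.231] pointing down, gripper open.
Joint ranges: [-2.89, 2.89], [-0.75, 2.08], [0.22, 2.7], [-1.18, 4.32], [0.11, 2.71], [-2.7, 2.7]. Speed limits (rad/s): [2.57, 2.57, 3.14, 3.14, 3.14, 3.14].

INTERFACE

Orientations are given as a unit quaternion [x, y, z, w].
In Python, from bench import readout, imaging, ticket, robot gives the robot as it stands.
- The arm moves only by the tool carry_out, never from a script. Its argument "steps" is a list of rows, each a list of 7 numbers: the shift along the world's x, y, z in units of 0.2 m (1.0 is 0.2 m), then the turn, a rotation vector about the world's x, y, z in units of 120 degrees (1.0 is 120 degrees), then the gripper's target within -1 to 1 (shut at 1, half-way at 0, fully open at -1). A call has 1 to 20 rows; each row is the pose to reach, as a shift and turn from the pose commanded when the call began; what a row does not reach only later rows make up. A row lasts 1/8 s, in which the tool goes at most 62.5 mm and 10.7 degrees, less where a joint would pass 70% of its speed; a pose out of reach is approached as far as the arm can. A call with a number of a shift or a turn outside -1 to 1 is refused whole. A call with a gripper value outside its range is refused whole. The fingers move at their own pace and stop on an object; "force" is the grip in N (left out, the last holds). Time passes only in rows, so rows that repeat a pose let the fingers close. It gives the time, the measured TCP pose, the force, the opening and the grip force at its end, in the units of the state.
- readout.get_state(): the state, without advancing time (a new reading comes with each control period).
- imaging.camera(name): name is "side" or "top"; returns the picture (420x560x3 uint8, red, green, blue); there is no depth.
- imaging.camera_info(name): a dict with "fx", "fy", "cx", "cy" (pixels), "T" (4x4, takes a point from camera to world coordinates). Camera axes: x right, y down, z forward; pixel columns grow to the right and rows downward; lengths in m; the calibration is good to about 2 mm. A picture is of the moment at which its call begins. camera_info takes no time and is no camera call.
- ticket.hand_in(): hands the job in; it is judged then, once.
The state is a dict: "clock": time; "joint_positions": joint angles; "qvel": joint speeds; "joint_torque": joint torques, N m; "tool_pos": TCP position; "ee_rot": TCP orientation; "force": force on the tool from outside, world axes, zero at the start; "ft_torque": the same for the moment, N m; "finger_gap": opening from 0.0 (shut) to 1.0 (fully open); "gripper_force": force on a finger pad.
Only numpy, scipy, OpenCV 4.12 (cv2) and the standard library are available. Lean on these libraries where they do the work, as an engineer would, in place of code of your own. Each camera call takes 0.05 s, during which the arm holds its last target. There are 200 camera calls.

TASK

Put the sealed preserving jars away: slide the shelf's keeper open, stand every sealed squat jar on the bench upright in the low metal tray while the tray is still out in front of the shelf, then slide the tray under the shelf by its handle until you feel it come up against the hidden stop at the back, pressing it home gently and keeping tray and jars clear of the shelf's underside. Finish by sliding the keeper fully shut in front of the tray, and leave the open empty jar and everything else on the bench alone.

Things in the scene. Friction and masses are not known exactly. Their poses are not given: they have to be found in the camera images.
- rack: low shelf unit fixed on the bench, 300 mm deep (local x -150 to 150) and 340 mm wide (y); origin on the bench at its centre. The bay is open to the front, local -x; the tray goes in along local +x. Four 20 mm square legs at x = +-138, y = +-130 mm leave the bay 240 mm wide. With the tray home against the stop, the tray's origin is at local x between -23 and 3 mm, different each time
- shelf_board: the white board of the shelf with its stock (a row of jars and a carton at the rear, up to 190 mm above the bench); same origin and axes as the rack. Underside 98 mm and top 116 mm above the bench; front edge at local x = -150 mm. Nothing may press on it from below
- stop_rail: two rails under the board carrying the stop, a rigid rubber-faced block 140 mm wide, hidden in the bay, whose face is set anew at local x 92 to 118 mm. Same origin and axes as the rack: this pose does not tell where the block is. Sliding the loaded tray takes 3 to 18 N; on the stop the force simply rises; 5 to 20 N more is right, over 60 N is ramming
- keeper (a joint): sliding keeper on the board's front edge: 0 m shut, grows to 0.060 fully open as it slides along the rack's local +y; stays where left, about 2 N friction. Its steel plate, 36 mm wide, hangs at local x -161 to -153 mm, from 34 to 120 mm above the bench; shut, it spans local y 68 to 104 mm and blocks the tray's way; fully open, 128 to 164 mm
- keeper_fin (a point): top centre of the keeper's upright fin to hold it by, 162 mm above the bench; the fin is 14 mm thick along the rack's y, 40 mm along its x, and stands 40 mm above a 6 mm slide plate on the board; moves with the keeper
- tray: low open sheet-metal tray, 230 mm long (local x), 200 mm wide (y), walls 32 mm high and 5 mm thick, floor 5 mm thick, 0.5 kg; origin at the centre of its underside. Starts in front of the bay, only roughly in line with it, its handle (on local -x) away from the shelf; local +x goes in first. Room for six jars in two rows of three (x = -72, 0, 72; y = +-50 mm)
- tray_handle (a point): middle of the tray's handle, a dark wooden bar 14 mm thick along the tray's x, 90 mm long along its y, from 50 to 76 mm above the bench; this point is 63 mm above the bench and 215 mm out from the tray's origin on its local -x. Two steel arms at y = +-30 mm, 8 mm thick, carry it; the space between them is free
- jar1: a sealed squat preserving jar: dark red contents, flat steel lid, 62 mm diameter and 72 mm high, about 0.15 to 0.3 kg; origin at the centre of its underside, z up its axis; absent in some starts
- jar2: a sealed squat preserving jar: dark red contents, flat steel lid, 62 mm diameter and 72 mm high, about 0.15 to 0.3 kg; origin at the centre of its underside, z up its axis; absent in some starts
- jar3: a sealed squat preserving jar: dark red contents, flat steel lid, 62 mm diameter and 72 mm high, about 0.15 to 0.3 kg; origin at the centre of its underside, z up its axis; absent in some starts
- jar4: a sealed squat preserving jar: dark red contents, flat steel lid, 62 mm diameter and 72 mm high, about 0.15 to 0.3 kg; origin at the centre of its underside, z up its axis; absent in some starts
- jar5: a sealed squat preserving jar: dark red contents, flat steel lid, 62 mm diameter and 72 mm high, about 0.15 to 0.3 kg; origin at the centre of its underside, z up its axis; absent in some starts
- open_jar: empty glass jar without a lid, 62 mm diameter, 72 mm high; bystander, to be left where it is; origin at the centre of its underside
- tall1: tall green glass bottle, 66 mm diameter, 220 mm high; bystander, to be left where it is; origin at the centre of its underside
- tall2: tall amber glass bottle, 66 mm diameter, 220 mm high; bystander, to be left where it is; origin at the centre of its underside
- can: tin can, 72 mm diameter, 100 mm high; bystander, to be left where it is; origin at the centre of its underside
- bowl: white bowl, 110 mm diameter, 60 mm high; bystander, to be left where it is; origin at the centre of its underside
- funnel: white plastic funnel standing on its mouth, 100 mm diameter, 100 mm high; bystander, to be left where it is; origin at the centre of its underside
Not all that is in view belongs to the job. Leave any turquoise look-alike of the jar2 alone. What is shaped like the jar4 but yellow is not meant.

How it is judged:
On the way, in this order (a step that is already met when the one before it is completed fails the run):
1. the keeper is open and every sealed jar stands upright in the tray, the tray still out in front of the shelf (x of jar1 in the frame of tray between -0.115 and 0.115 m and y of jar1 in the frame of tray between -0.1 and 0.1 m and z of each of jar1, jar2, jar3, jar4, jar5 in the frame of tray below 0.015 m and angle between each of jar1, jar2, jar3, jar4, jar5's own z axis and vertical below 0.15 rad and x of jar2 in the frame of tray between -0.115 and 0.115 m and y of jar2 in the frame of tray between -0.1 and 0.1 m and x of jar3 in the frame of tray between -0.115 and 0.115 m and y of jar3 in the frame of tray between -0.1 and 0.1 m and x of jar4 in the frame of tray between -0.115 and 0.115 m and y of jar4 in the frame of tray between -0.1 and 0.1 m and x of jar5 in the frame of tray between -0.115 and 0.115 m and y of jar5 in the frame of tray between -0.1 and 0.1 m and value of joint keeper above 0.045 m and x of tray in the frame of rack below -0.2 m), for 0.2 s.
2. the loaded tray has been slid under the shelf and pressed against the stop (x of jar1 in the frame of tray between -0.115 and 0.115 m and y of jar1 in the frame of tray between -0.1 and 0.1 m and z of each of jar1, jar2, jar3, jar4, jar5 in the frame of tray below 0.015 m and angle between each of jar1, jar2, jar3, jar4, jar5's own z axis and vertical below 0.15 rad and x of jar2 in the frame of tray between -0.115 and 0.115 m and y of jar2 in the frame of tray between -0.1 and 0.1 m and x of jar3 in the frame of tray between -0.115 and 0.115 m and y of jar3 in the frame of tray between -0.1 and 0.1 m and x of jar4 in the frame of tray between -0.115 and 0.115 m and y of jar4 in the frame of tray between -0.1 and 0.1 m and x of jar5 in the frame of tray between -0.115 and 0.115 m and y of jar5 in the frame of tray between -0.1 and 0.1 m and x of tray in the frame of rack between -0.035 and 0.012 m and y of tray in the frame of rack between -0.03 and 0.03 m and angle between the x axis of tray and the x axis of rack, either way round below 0.15 rad and contact force between tray and stop_rail above 2 N), for 0.1 s.
3. the keeper is shut in front of the tray (value of joint keeper below 0.008 m), for 0.2 s.
At the end, for the whole second after the job is handed in: Every sealed jar present stands upright (within 0.15 rad) on the tray's floor; the tray is under the shelf where it was pressed home, its origin between -35 and 12 mm along the rack's x and within 30 mm of its middle, in line within 0.15 rad; the keeper is shut (under 8 mm); all at rest (x of jar1 in the frame of tray between -0.115 and 0.115 m and y of jar1 in the frame of tray between -0.1 and 0.1 m and z of each of jar1, jar2, jar3, jar4, jar5 in the frame of tray below 0.015 m and angle between each of jar1, jar2, jar3, jar4, jar5's own z axis and vertical below 0.15 rad and x of jar2 in the frame of tray between -0.115 and 0.115 m and y of jar2 in the frame of tray between -0.1 and 0.1 m and x of jar3 in the frame of tray between -0.115 and 0.115 m and y of jar3 in the frame of tray between -0.1 and 0.1 m and x of jar4 in the frame of tray between -0.115 and 0.115 m and y of jar4 in the frame of tray between -0.1 and 0.1 m and x of jar5 in the frame of tray between -0.115 and 0.115 m and y of jar5 in the frame of tray between -0.1 and 0.1 m and x of tray in the frame of rack between -0.035 and 0.012 m and y of tray in the frame of rack between -0.03 and 0.03 m and angle between the x axis of tray and the x axis of rack, either way round below 0.15 rad and value of joint keeper below 0.008 m and linear speed of each of tray, jar1, jar2, jar3, jar4, jar5 below 0.02 m/s); the robot touches nothing.
It fails at once if the tray or a jar presses on the shelf board (contact force between any of tray, jar1, jar2, jar3, jar4, jar5 and shelf_board above 3 N).
It fails at once if the tray is rammed against the stop (over 60 N) (contact force between tray and stop_rail above 60 N).
It fails at once if a bystander is moved more than 5 cm or knocked over (distance of any of open_jar, tall1, tall2, can, bowl, funnel from where it was at the start of the episode above 0.05 m or angle between any of open_jar, tall1, tall2, can, bowl, funnel's own z axis and vertical above 0.5 rad).
Of jar1, jar2, jar3, jar4, jar5 only 3 to 5 are there at a start; the rules pass over those that are not, and their reading is None.
At some moment in a run one of jar1, jar2, jar3, jar4, jar5 may be knocked a few centimetres aside while the robot is not near it.
It also fails if it takes over 210 s, if anything falls off the work surface, if the arm or the gripper's body presses on something with over 40 N, if the wrist force passes 120 N, or if a joint passes its speed limit or range.

## Working session

There is one attempt and no reset: what is moved stays moved. The work goes in short steps, Python scripts to look and compute and a tool call to move; the robot and the scene stay as the last step left them, time stands still between calls to the robot, and variables do not carry over. Pictures are saved under pics/ and viewed, at most 14 in all, crops included, and the job is handed in when it is done.

Besides the shell and the picture viewer there is one more tool, called after "Request:" by a JSON object that holds its "name" and its "arguments". carry_out: Moves the arm, as the interface text tells. Shifts and turns lie within -1 to 1; 1 stands for 0.2 m of shift or 120 degrees of turn. Its arguments: {"type":"object","properties":{"steps":{"type":"array","items":{"type":"array","items":{"type":"number","minimum":-1,"maximum":1}}},"force":{"type":"number"}},"required":["steps"]}

```bash
ls; mkdir -p pics; python3 - <<'E'
from bench import readout, imaging
import cv2,numpy as np
np.set_printoptions(precision=4,suppress=True)
for n in("top","side"):
    im=imaging.camera(n);cv2.imwrite(f"pics/{n}0.png",im[:,:,::-1]);c=imaging.camera_info(n)
    print(n,c["fx"],c["fy"],c["cx"],c["cy"]);print(np.array(c["T"]))
print(readout.get_state())
E
```

```text
pics
top 531.3282164574955 531.3282164574955 275.382171529399 208.82123666744843
[[-0.0253 -0.9861  0.1643  0.2592]
 [-0.9995  0.0282  0.015  -0.1413]
 [-0.0194 -0.1639 -0.9863  1.7032]
 [ 0.      0.      0.      1.    ]]
side 513.345214279272 513.345214279272 281.3774174804714 201.24679552329218
[[-0.746  -0.5191  0.4172 -0.1376]
 [-0.6657  0.5664 -0.4857  0.6797]
 [ 0.0158 -0.6401 -0.7681  1.4103]
 [ 0.      0.      0.      1.    ]]
{'clock': 0.1, 'joint_positions': array([-1.425 ,  0.2765,  1.506 , -0.    ,  1.3607, -0.121 ]), 'qvel': array([-0.0004, -0.0001, -0.0034,  0.0011,  0.0007, -0.0012]), 'joint_torque': array([  0.0014, -41.7701, -24.6404,  -0.0002,   0.0058,   0.    ]), 'tool_pos': array([ 0.1515, -0.5542,  0.2305]), 'ee_rot': array([ 0.9911,  0.133 , -0.    , -0.0008]), 'force': array([-0.6211, -0.0765,  0.4968]), 'ft_torque': array([ 0.0188, -0.0257,  0.0346]), 'gripper_force': 0.0, 'finger_gap': 0.997385339737883}
```

View pics/top0.png

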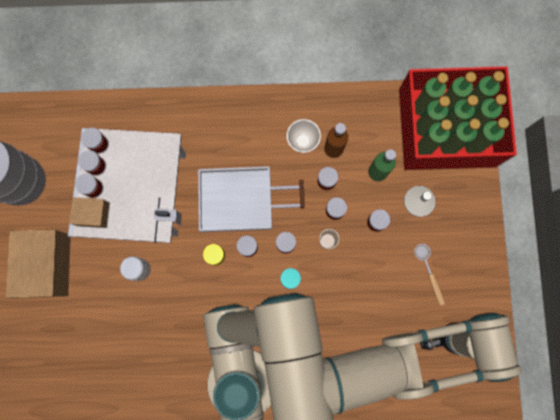

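View pics/side0.png

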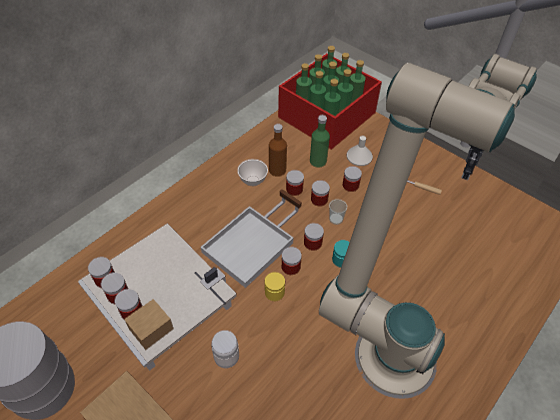

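The top view shows the shelf at left (75–180, 130–243), the tray at (235,198) with its handle at (302,194), and the keeper near (165,213). So rack +x is roughly world +y.

Candidates in the top view:
- **Sealed steel lids with red contents:** (328,178), (337,208), (379,220), (286,242), (247,246).
- **Not meant:** yellow (213,254), turquoise (290,278), open jar (329,239), can (132,268), and the stock jars on the shelf.

I'll choose the five red jars and check them in a crop.

```bash
cat > h.py <<'E'
import cv2,numpy as np
from bench import readout, imaging
np.set_printoptions(precision=4,suppress=True)
def ray(n,u,v,z):
    c=imaging.camera_info(n);T=np.array(c["T"])
    d=T[:3,:3]@[(u-c["cx"])/c["fx"],(v-c["cy"])/c["fy"],1];o=T[:3,3]
    return (o+d*(z-o[2])/d[2])[:2]
def proj(n,p):
    c=imaging.camera_info(n);T=np.linalg.inv(np.array(c["T"]))
    q=T[:3,:3]@p+T[:3,3];return np.array([c["fx"]*q[0]/q[2]+c["cx"],c["fy"]*q[1]/q[2]+c["cy"]])
def lid(im,u,v,z=.072,n="top",r=16):
    """centre of the grey lid near u,v"""
    u,v=int(u),int(v);hsv=cv2.cvtColor(im,cv2.COLOR_RGB2HSV)
    m=((hsv[...,1]<70)&(hsv[...,2]>70)).astype(np.uint8)
    w=np.zeros_like(m);cv2.circle(w,(u,v),r,1,-1);m&=w
    k,l,s,ce=cv2.connectedComponentsWithStats(m)
    i=1+np.argmax(s[1:,4]);return ce[i],s[i,4],ray(n,*ce[i],z)
E
python3 - <<'E'
from h import *
im=cv2.imread("pics/top0.png")[:,:,::-1].copy()
for p in[(328,178),(337,208),(379,220),(286,242),(247,246)]: print(p,*lid(im,*p))
for n,p,z in[("open",(329,239),.072),("tall1",(389,156),.22),("tall2",(340,129),.22),("bowl",(303,135),.06),("funnel",(426,196),.1),("yel",(213,254),.072),("turq",(290,278),.072)]: print(n,ray("top",*p,z))
a=cv2.resize(im[125:285,65:225,::-1],(800,800),interpolation=3)[:, :]
cv2.imwrite("pics/a.png",cv2.resize(im[120:260,60:245,::-1],(793,600),interpolation=3))
cv2.imwrite("pics/b.png",cv2.resize(im[125:275,195:395,::-1],(800,600),interpolation=3))
E
```

```text
(328, 178) [327.5863 176.7143] 336 [ 0.6284 -0.2828]
(337, 208) [336.1628 207.1134] 344 [ 0.5309 -0.3054]
(379, 220) [379.2407 219.2665] 349 [ 0.4891 -0.4365]
(286, 242) [285.4516 241.7566] 341 [ 0.4273 -0.1449]
(247, 246) [246.4413 245.2579] 349 [ 0.4197 -0.0244]
open [ 0.4321 -0.279 ]
tall1 [ 0.6504 -0.4481]
tall2 [ 0.7352 -0.3117]
bowl [ 0.7703 -0.2109]
funnel [ 0.5528 -0.5778]
yel [0.3956 0.079 ]
turq [ 0.3162 -0.1555]
```

View pics/a.png

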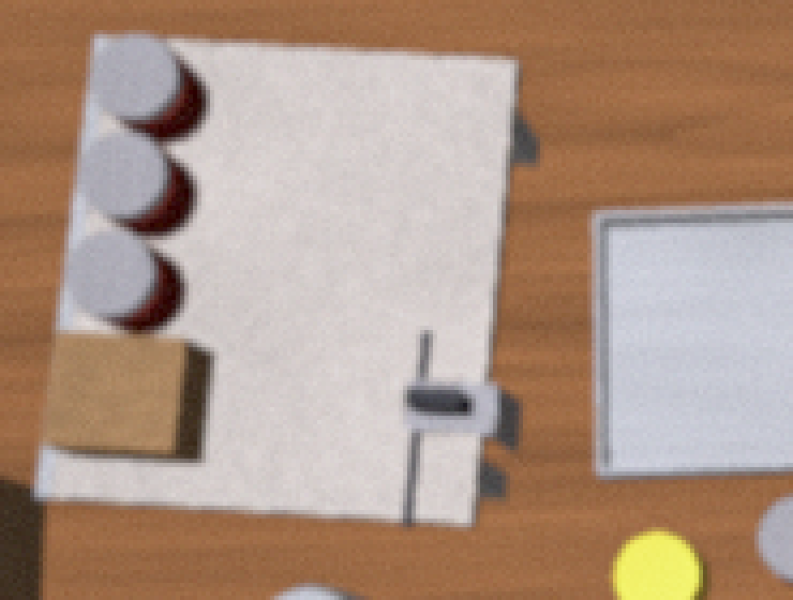

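View pics/b.png

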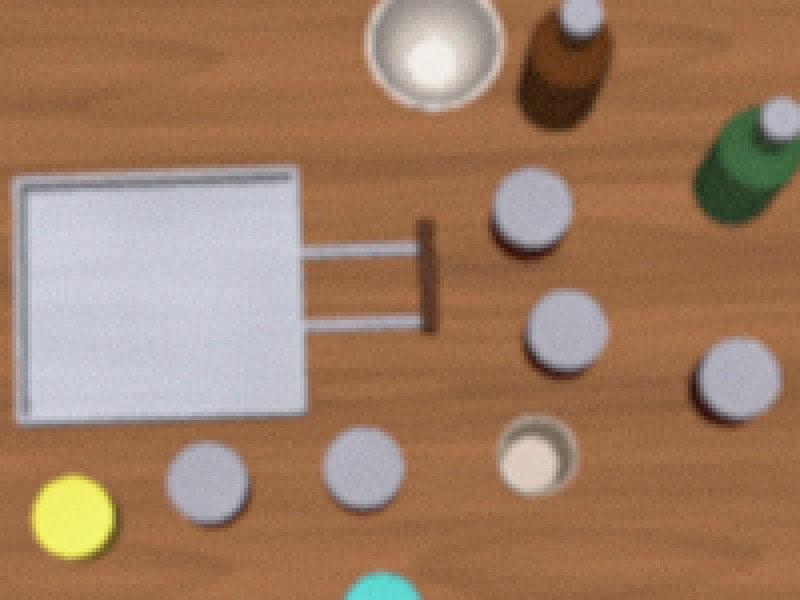

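The crops confirm five steel-lidded jars with red sides, and an open jar at (329,239). In crop a the board corners are at (95,35), (518,58), (473,525) and (35,498), with the dark fin near (437,399). In crop b the tray corners are at (14,178), (298,166), (307,413) and (18,425), and the handle centre is at (427,276).

```bash
python3 - <<'E'
from h import *
A=lambda x,y:(60+(x-.5)/4.286,120+(y-.5)/4.286)
B=lambda x,y:(195+x/4-.4,125+y/4-.4)
R=np.array([ray("top",*A(*p),.116) for p in[(95,35),(518,58),(473,525),(35,498)]])
print(R,R.mean(0));ang=[np.arctan2(*(a-b)[::-1])for a,b in[(R[0],R[1]),(R[3],R[2])]]+[np.arctan2(*(a-b)[::-1])-np.pi/2 for a,b in[(R[0],R[3]),(R[1],R[2])]]
print(np.degrees(ang),np.linalg.norm(R-np.roll(R,1,0),axis=1))
T=np.array([ray("top",*B(*p),.032) for p in[(14,178),(298,166),(307,413),(18,425)]])
print(T,T.mean(0));at=[np.arctan2(*(a-b)[::-1])for a,b in[(T[0],T[1]),(T[3],T[2])]]+[np.arctan2(*(a-b)[::-1])-np.pi/2+np.pi for a,b in[(T[3],T[0]),(T[2],T[1])]]
print(np.degrees(at),np.linalg.norm(T-np.roll(T,1,0),axis=1))
print("handle",ray("top",*B(427,276),.076))
print("fin",ray("top",*A(437,399),.162),[ray("top",*A(*p),.162) for p in[(408,398),(466,403)]])
E
```

```text
[[0.7971 0.4814]
 [0.7699 0.1714]
 [0.4303 0.2017]
 [0.458  0.5123]] [0.6138 0.3417]
[ 84.9845  84.9175 -95.199  -95.1076] [0.3406 0.3112 0.3409 0.3118]
[[ 0.6751  0.1311]
 [ 0.6782 -0.0991]
 [ 0.4768 -0.1015]
 [ 0.4736  0.1282]] [0.5759 0.0147]
[ 90.7551  90.7992 -89.1768 -89.3096] [0.2015 0.2302 0.2013 0.2297]
handle [ 0.576  -0.1987]
fin [0.5131 0.2173] [array([0.5144, 0.2373]), array([0.5097, 0.1972])]
```

Rack yaw is about 84.95° with its origin near (0.613, 0.336). The tray is at (0.576, 0.015), yaw 90.8°. The fin is at (0.515, 0.217), which matches its predicted local y of 86 mm. I'll go to the keeper first.

Request:
{"name": "carry_out", "arguments": {"steps": [[0.5,1,0.35,0,0,0.58,-1],[0.5,1,0.35,0,0,0.58,-1],[0.5,1,0.35,0,0,0.58,-1],[0.5,1,0.35,0,0,0.58,-1],[0.5,1,0.35,0,0,0.58,-1],[0.5,1,0.35,0,0,0.58,-1],[0.5,1,0.35,0,0,0.58,-1],[0.5,1,0.35,0,0,0.58,-1]]}}

```text
clock: 1.1
tool_pos: [0.2515, -0.3544, 0.301]
ee_rot: [0.738, 0.674, 0.0, -0.0]
force: [0.3, -0.7, -0.5]
finger_gap: 1.0
gripper_force: 0.0
```

Request:
{"name": "carry_out", "arguments": {"steps": [[0.5,1,0,0,0,0,-1],[0.5,1,0,0,0,0,-1],[0.5,1,0,0,0,0,-1],[0.5,1,0,0,0,0,-1],[0.5,1,0,0,0,0,-1]]}}

```text
clock: 1.72
tool_pos: [0.352, -0.1526, 0.3013]
ee_rot: [0.737, 0.676, 0.0, -0.0]
force: [0.3, 0.6, -0.1]
finger_gap: 1.002
gripper_force: 0.0
```

Request:
{"name": "carry_out", "arguments": {"steps": [[0.5,1,0,0,0,0,-1],[0.5,1,0,0,0,0,-1],[0.5,1,0,0,0,0,-1],[0.5,1,0,0,0,0,-1],[0.5,1,0,0,0,0,-1]]}}

```text
clock: 2.35
tool_pos: [0.4526, 0.0461, 0.3008]
ee_rot: [0.737, 0.675, -0.0, -0.0]
force: [0.4, 0.4, 0.2]
finger_gap: 0.997
gripper_force: 0.0
```

Request:
{"name": "carry_out", "arguments": {"steps": [[0.315,0.855,0,0,0,0,-1],[0.315,0.855,0,0,0,0,-1],[0.315,0.855,0,0,0,0,-1],[0.315,0.855,-0.3,0,0,0,-1],[0.315,0.855,-0.6,0,0,0,-1],[0.315,0.855,-0.84,0,0,0,-1],[0.315,0.855,-0.84,0,0,0,-1],[0.315,0.855,-0.84,0,0,0,1],[0.315,0.855,-0.84,0,0,0,1],[0.315,0.855,-0.84,0,0,0,1],[0.315,0.855,-0.84,0,0,0,1],[0.315,0.855,-0.84,0,0,0,1],[0.315,0.855,-0.84,0,0,0,1],[0.315,0.855,-0.84,0,0,0,1],[0.315,0.855,-0.84,0,0,0,1]], "force": 30}}

```text
clock: 4.22
tool_pos: [0.5151, 0.2165, 0.1345]
ee_rot: [0.738, 0.675, 0.001, 0.001]
force: [-1.4, 0.4, 5.9]
finger_gap: 0.159
gripper_force: 32.8
```

The gap of about 13.5 mm matches the fin's thickness. Next I'll slide the keeper 61 mm along rack +y, release and rise.

Request:
{"name": "carry_out", "arguments": {"steps": [[-0.05,0.004,0,0,0,0,1],[-0.1,0.009,0,0,0,0,1],[-0.15,0.013,0,0,0,0,1],[-0.2,0.018,0,0,0,0,1],[-0.25,0.022,0,0,0,0,1],[-0.28,0.025,0,0,0,0,1],[-0.305,0.027,0,0,0,0,1],[-0.305,0.027,0,0,0,0,1],[-0.305,0.027,0,0,0,0,1]]}}

```text
clock: 5.35
tool_pos: [0.4579, 0.2217, 0.1345]
ee_rot: [0.738, 0.675, 0.004, 0.003]
force: [8.9, -2.2, 0.8]
finger_gap: 0.158
gripper_force: 32.4
```

Request:
{"name": "carry_out", "arguments": {"steps": [[0,0,0,0,0,0,-1],[0,0,0,0,0,0,-1],[0,0,0,0,0,0,-1],[0,0,0,0,0,0,-1],[0,0,0.2,0,0,0,-1],[0,0,0.5,0,0,0,-1],[-0.2,-0.4,0.6,0,0,0,-1],[-0.2,-0.8,0.6,0,0,0,-1],[-0.2,-1,0.6,0,0,0,-1],[-0.2,-1,0.6,0,0,0.042,-1]]}}

```text
clock: 6.6
tool_pos: [0.4129, 0.019, 0.2537]
ee_rot: [0.708, 0.706, -0.0, 0.001]
force: [-0.3, -0.3, -0.1]
finger_gap: 0.998
gripper_force: 0.0
```

```bash
python3 - <<'E'
from h import *
print({k:readout.get_state()[k] for k in("clock","tool_pos","ee_rot")})
im=imaging.camera("top");cv2.imwrite("pics/c.png",im[:,:,::-1])
for p in[(328,178),(337,208),(379,220),(286,242),(247,246)]: print(p,*lid(im,*p,r=20))
E
```

```text
{'clock': 6.6, 'tool_pos': array([0.4129, 0.019 , 0.2537]), 'ee_rot': array([ 0.7079,  0.7063, -0.0001,  0.0007])}
(328, 178) [327.5863 176.7143] 336 [ 0.6284 -0.2828]
(337, 208) [336.1866 207.1429] 343 [ 0.5308 -0.3055]
(379, 220) [379.3429 219.2114] 350 [ 0.4892 -0.4369]
(286, 242) [285.4588 241.7265] 340 [ 0.4274 -0.1449]
(247, 246) [246.4282 245.2241] 348 [ 0.4198 -0.0244]
```

View pics/c.png

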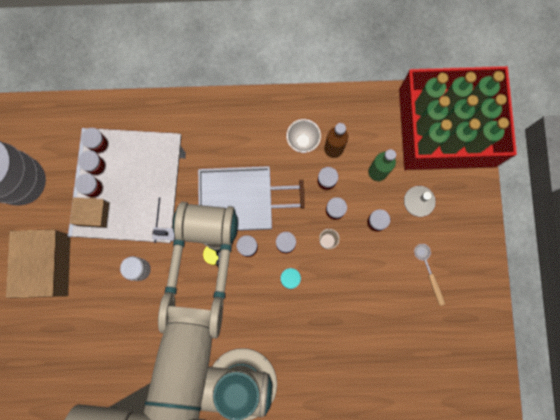

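The keeper fin now sits at (160,232), opened 57 mm, and the jars haven't moved. Next I'll pick the jar at (0.420, -0.024).

Request:
{"name": "carry_out", "arguments": {"steps": [[0.034,-0.217,0,0,0,0,-1],[0.034,-0.217,-0.2,0,0,0,-1],[0.034,-0.217,-0.5,0,0,0,-1],[0.034,-0.217,-0.8,0,0,0,-1],[0.034,-0.217,-1,0,0,0,-1],[0.034,-0.217,-1,0,0,0,-1]]}}

```text
clock: 7.4
tool_pos: [0.4178, -0.0206, 0.0511]
ee_rot: [0.708, 0.707, -0.002, -0.003]
force: [0.2, 0.4, 0.3]
finger_gap: 0.999
gripper_force: 0.0
```

Request:
{"name": "carry_out", "arguments": {"steps": [[0,0,-0.05,0,0,0,-1],[0,0,-0.05,0,0,0,-1],[0,0,-0.05,0,0,0,1],[0,0,-0.05,0,0,0,1],[0,0,-0.05,0,0,0,1],[0,0,-0.05,0,0,0,1],[0,0,-0.05,0,0,0,1]], "force": 40}}

```text
clock: 8.28
tool_pos: [0.421, -0.0218, 0.0446]
ee_rot: [0.708, 0.707, 0.001, 0.001]
force: [-1.7, 0.2, 6.1]
finger_gap: 0.711
gripper_force: 42.3
```

Request:
{"name": "carry_out", "arguments": {"steps": [[0,0,0.3,0,0,0,1],[0,0,0.55,0,0,0,1],[0.2,0.25,0.55,0,0,0,1],[0.4,0.45,0.55,0,0,0,1],[0.52,0.54,0.55,0,0,0,1],[0.52,0.54,0.55,0,0,0,1],[0.52,0.54,0.35,0,0,0,1],[0.52,0.54,0.15,0,0,0,1],[0.52,0.54,0.07,0,0,0,1],[0.52,0.54,0.04,0,0,0,1],[0.52,0.54,0.035,0,0,0,1],[0.52,0.54,0.035,0,0,0,1]]}}

```text
clock: 9.78
tool_pos: [0.5249, 0.0861, 0.0513]
ee_rot: [0.708, 0.707, 0.001, 0.001]
force: [0.4, 0.0, -1.3]
finger_gap: 0.711
gripper_force: 45.7
```

Request:
{"name": "carry_out", "arguments": {"steps": [[0,0,-0.01,0,0,0,1],[0,0,-0.01,0,0,0,0.3],[0,0,-0.01,0,0,0,-1],[0,0,-0.01,0,0,0,-1],[0,0,-0.01,0,0,0,-1],[0,0,-0.01,0,0,0,-1],[0,0,0.3,0,0,0,-1],[0,0,0.6,0,0,0,-1],[-0.2,-0.25,0.6,0,0,0,-1],[-0.35,-0.6,0.6,0,0,0,-1],[-0.48,-1,0.6,0,0,0,-1],[-0.48,-1,0.6,0,0,0,-1],[-0.48,-1,0.6,0,0,0,-1]]}}

```text
clock: 11.4
tool_pos: [0.4277, -0.1157, 0.1704]
ee_rot: [0.709, 0.705, -0.0, 0.0]
force: [0.7, 0.4, -0.2]
finger_gap: 1.002
gripper_force: 0.0
```

```bash
python3 - <<'E'
from h import *
im=imaging.camera("top");cv2.imwrite("pics/d.png",im[:,:,::-1]); s=imaging.camera("side");cv2.imwrite("pics/d2.png",s[:,:,::-1])
print(readout.get_state()["tool_pos"])
for p in[(328,178),(337,208),(379,220),(286,242)]: print(p,*lid(im,*p,r=20))
E
```

```text
[ 0.4283 -0.1136  0.1703]
(328, 178) [327.5964 176.6884] 337 [ 0.6285 -0.2829]
(337, 208) [336.1715 207.1395] 344 [ 0.5308 -0.3054]
(379, 220) [379.2886 219.2229] 350 [ 0.4892 -0.4367]
(286, 242) [281.6165 239.1348] 764 [ 0.4357 -0.1333]
```

Request:
{"name": "carry_out", "arguments": {"steps": [[0,-0.155,0,0,0,0,-1],[0,-0.155,-0.2,0,0,0,-1],[0,-0.155,-0.45,0,0,0,-1],[0,-0.155,-0.64,0,0,0,-1],[0,-0.155,-0.64,0,0,0,-1],[0,-0.155,-0.64,0,0,0,1],[0,-0.155,-0.64,0,0,0,1],[0,-0.155,-0.64,0,0,0,1],[0,-0.155,-0.64,0,0,0,1],[0,-0.155,-0.64,0,0,0,1]]}}

```text
clock: 12.75
tool_pos: [0.4298, -0.145, 0.0441]
ee_rot: [0.708, 0.707, 0.001, 0.002]
force: [-0.2, 1.7, 6.5]
finger_gap: 0.712
gripper_force: 44.3
```

View pics/d2.png

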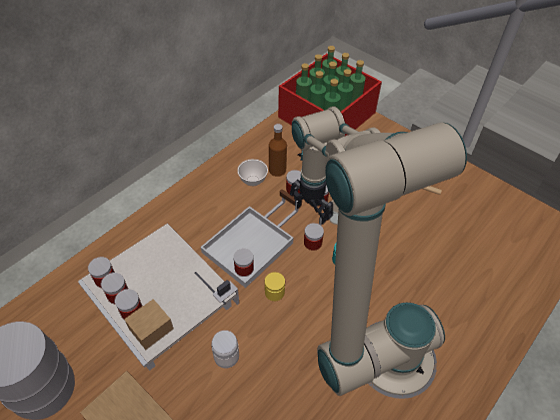

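The side view shows the first jar standing in its tray slot at (243,262). The second is gripped, so on to slot (0.526, 0.014).

Request:
{"name": "carry_out", "arguments": {"steps": [[0,0,0.3,0,0,0,1],[0,0,0.55,0,0,0,1],[0.16,0.25,0.55,0,0,0,1],[0.32,0.5,0.55,0,0,0,1],[0.48,0.795,0.55,0,0,0,1],[0.48,0.795,0.55,0,0,0,1],[0.48,0.795,0.35,0,0,0,1],[0.48,0.795,0.15,0,0,0,1],[0.48,0.795,0.07,0,0,0,1],[0.48,0.795,0.04,0,0,0,1],[0.48,0.795,0.03,0,0,0,1],[0.48,0.795,0.03,0,0,0,1]]}}

```text
clock: 14.25
tool_pos: [0.5252, 0.0139, 0.0494]
ee_rot: [0.708, 0.707, 0.001, 0.001]
force: [-0.3, -0.3, -2.8]
finger_gap: 0.714
gripper_force: 46.4
```

Request:
{"name": "carry_out", "arguments": {"steps": [[0,0,-0.005,0,0,0,1],[0,0,-0.005,0,0,0,0.3],[0,0,-0.005,0,0,0,-1],[0,0,-0.005,0,0,0,-1],[0,0,-0.005,0,0,0,-1],[0,0,-0.005,0,0,0,-1],[0,0,0.3,0,0,0,-1],[0,0,0.7,0,0,0,-1],[0,-0.25,0.7,0,0,0,-1],[0,-0.6,0.7,0,0,0,-1],[0,-1,0.7,0,0,0,-1],[0,-1,0.7,0,0,0,-1],[0,-1,0.7,0,0,0,-1]]}}

```text
clock: 15.88
tool_pos: [0.5243, -0.1875, 0.188]
ee_rot: [0.709, 0.706, -0.0, -0.0]
force: [-0.7, -0.3, -0.3]
finger_gap: 0.997
gripper_force: 0.0
```

```bash
python3 - <<'E'
from h import *
im=imaging.camera("top");cv2.imwrite("pics/e.png",im[:,:,::-1]); 
print(readout.get_state()["tool_pos"])
for p in[(328,178),(337,208),(379,220)]: print(p,*lid(im,*p,r=20))
E
```

```text
[ 0.5241 -0.1859  0.1879]
(328, 178) [321.2761 178.1466] 641 [ 0.6244 -0.2629]
(337, 208) [336.1696 207.1374] 342 [ 0.5309 -0.3054]
(379, 220) [379.3181 219.2149] 349 [ 0.4892 -0.4368]
```

Request:
{"name": "carry_out", "arguments": {"steps": [[0.034,-0.3,0,0,0,0,-1],[0.034,-0.597,0,0,0,0,-1],[0.034,-0.597,-0.2,0,0,0,-1],[0.034,-0.597,-0.45,0,0,0,-1],[0.034,-0.597,-0.65,0,0,0,-1],[0.034,-0.597,-0.73,0,0,0,-1],[0.034,-0.597,-0.73,0,0,0,-1],[0.034,-0.597,-0.73,0,0,0,1],[0.034,-0.597,-0.73,0,0,0,1],[0.034,-0.597,-0.73,0,0,0,1],[0.034,-0.597,-0.73,0,0,0,1],[0.034,-0.597,-0.73,0,0,0,1]]}}

```text
clock: 17.42
tool_pos: [0.5325, -0.3058, 0.0446]
ee_rot: [0.708, 0.707, 0.0, 0.002]
force: [0.1, 1.7, 6.3]
finger_gap: 0.713
gripper_force: 44.1
```

Request:
{"name": "carry_out", "arguments": {"steps": [[0,0,0.3,0,0,0,1],[0,0,0.6,0,0,0,1],[0.15,0.3,0.6,0,0,0,1],[0.3,0.6,0.6,0,0,0,1],[0.47,1,0.6,0,0,0,1],[0.47,1,0.6,0,0,0,1],[0.47,1,0.6,0,0,0,1]]}}

```text
clock: 18.3
tool_pos: [0.6259, -0.1024, 0.1625]
ee_rot: [0.706, 0.708, 0.0, -0.0]
force: [0.6, -0.2, -1.8]
finger_gap: 0.713
gripper_force: 45.0
```

Request:
{"name": "carry_out", "arguments": {"steps": [[0,0.3,0,0,0,0,1],[0,0.6,0,0,0,0,1],[0,0.945,0,0,0,0,1],[0,0.945,0,0,0,0,1],[0,0.945,-0.2,0,0,0,1],[0,0.945,-0.4,0,0,0,1],[0,0.945,-0.5,0,0,0,1],[0,0.945,-0.55,0,0,0,1],[0,0.945,-0.56,0,0,0,1],[0,0.945,-0.56,0,0,0,1]]}}

```text
clock: 19.55
tool_pos: [0.626, 0.0834, 0.0513]
ee_rot: [0.708, 0.706, 0.001, 0.001]
force: [0.3, 0.1, -1.9]
finger_gap: 0.71
gripper_force: 44.9
```

Request:
{"name": "carry_out", "arguments": {"steps": [[0,0,0,0,0,0,1],[0,0,0,0,0,0,0.3],[0,0,0,0,0,0,-1],[0,0,0,0,0,0,-1],[0,0,0,0,0,0,-1],[0,0,0,0,0,0,-1],[0,0,0.3,0,0,0,-1],[0,0,0.7,0,0,0,-1],[0,-0.25,0.7,0,0,0,-1],[0,-0.6,0.7,0,0,0,-1],[0,-1,0.7,0,0,0,-1],[0,-1,0.7,0,0,0,-1],[0,-1,0.7,0,0,0,-1]]}}

```text
clock: 21.18
tool_pos: [0.625, -0.1182, 0.1901]
ee_rot: [0.709, 0.705, -0.0, 0.0]
force: [1.0, 0.4, 0.3]
finger_gap: 0.994
gripper_force: 0.0
```

```bash
python3 - <<'E'
from h import *
im=imaging.camera("top");cv2.imwrite("pics/f.png",im[:,:,::-1]); 
print(readout.get_state()["tool_pos"])
for p in[(328,178),(379,220)]: print(p,*lid(im,*p,r=20))
E
```

```text
[ 0.625  -0.1165  0.1901]
(328, 178) [327.6269 176.7851] 335 [ 0.6281 -0.2829]
(379, 220) [379.3105 219.2336] 351 [ 0.4892 -0.4368]
```

View pics/f.png

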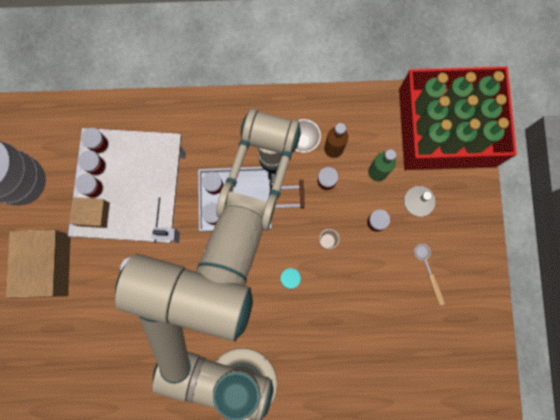

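Jars stand in the tray at (212,183) and (212,212), and the two remaining jars haven't moved. Picking the jar at (0.628, -0.283).

Request:
{"name": "carry_out", "arguments": {"steps": [[0.016,-0.3,0,0,0,0,-1],[0.016,-0.6,0,0,0,0,-1],[0.016,-0.832,0,0,0,0,-1],[0.016,-0.832,-0.1,0,0,0,-1],[0.016,-0.832,-0.4,0,0,0,-1],[0.016,-0.832,-0.65,0,0,0,-1],[0.016,-0.832,-0.735,0,0,0,-1],[0.016,-0.832,-0.735,0,0,0,-1],[0.016,-0.832,-0.735,0,0,0,1],[0.016,-0.832,-0.735,0,0,0,1],[0.016,-0.832,-0.735,0,0,0,1],[0.016,-0.832,-0.735,0,0,0,1],[0.016,-0.832,-0.735,0,0,0,1]]}}

```text
clock: 22.85
tool_pos: [0.6303, -0.2832, 0.0464]
ee_rot: [0.708, 0.707, 0.001, 0.003]
force: [1.4, 1.7, 7.0]
finger_gap: 0.712
gripper_force: 44.0
```

Request:
{"name": "carry_out", "arguments": {"steps": [[0,0,0.3,0,0,0,1],[0,0,0.6,0,0,0,1],[0,0.3,0.6,0,0,0,1],[0,0.6,0.6,0,0,0,1],[0,1,0.6,0,0,0,1],[0,1,0.6,0,0,0,1],[0,1,0.6,0,0,0,1]]}}

```text
clock: 23.72
tool_pos: [0.6284, -0.0817, 0.1638]
ee_rot: [0.707, 0.707, -0.0, 0.001]
force: [0.1, -1.3, -1.3]
finger_gap: 0.709
gripper_force: 45.1
```

Request:
{"name": "carry_out", "arguments": {"steps": [[-0.01,0.25,0,0,0,0,1],[-0.01,0.47,0,0,0,0,1],[-0.01,0.47,0,0,0,0,1],[-0.01,0.47,-0.2,0,0,0,1],[-0.01,0.47,-0.4,0,0,0,1],[-0.01,0.47,-0.5,0,0,0,1],[-0.01,0.47,-0.55,0,0,0,1],[-0.01,0.47,-0.56,0,0,0,1],[-0.01,0.47,-0.56,0,0,0,1]]}}

```text
clock: 24.85
tool_pos: [0.6271, 0.0107, 0.0521]
ee_rot: [0.708, 0.706, 0.0, 0.001]
force: [1.2, 0.3, -1.3]
finger_gap: 0.709
gripper_force: 45.2
```

Request:
{"name": "carry_out", "arguments": {"steps": [[0,0,0,0,0,0,0.3],[0,0,0,0,0,0,-1],[0,0,0,0,0,0,-1],[0,0,0,0,0,0,-1],[0,0,0,0,0,0,-1],[0,0,0.3,0,0,0,-1],[0,0,0.7,0,0,0,-1],[-0.1,-0.25,0.7,0,0,0,-1],[-0.3,-0.6,0.7,0,0,0,-1],[-0.5,-1,0.7,0,0,0,-1],[-0.5,-1,0.7,0,0,0,-1],[-0.5,-1,0.7,0,0,0,-1]]}}

```text
clock: 26.35
tool_pos: [0.525, -0.1911, 0.1915]
ee_rot: [0.709, 0.705, -0.0, 0.0]
force: [-0.4, 0.7, -0.4]
finger_gap: 1.003
gripper_force: 0.0
```

```bash
python3 - <<'E'
from h import *
im=imaging.camera("top");cv2.imwrite("pics/g.png",im[:,:,::-1]); 
print(readout.get_state()["tool_pos"])
for p in[(379,220)]: print(p,*lid(im,*p,r=20))
E
```

```text
[ 0.5259 -0.1895  0.1915]
(379, 220) [379.3123 219.2063] 349 [ 0.4892 -0.4368]
```

Request:
{"name": "carry_out", "arguments": {"steps": [[-0.18,-0.3,0,0,0,0,-1],[-0.18,-0.6,0,0,0,0,-1],[-0.18,-1,0,0,0,0,-1],[-0.18,-1,0,0,0,0,-1],[-0.18,-1,0,0,0,0,-1]]}}

```text
clock: 27.02
tool_pos: [0.491, -0.3884, 0.1906]
ee_rot: [0.708, 0.706, 0.0, -0.001]
force: [-0.7, -0.2, 0.1]
finger_gap: 0.999
gripper_force: 0.0
```

Request:
{"name": "carry_out", "arguments": {"steps": [[0,-0.236,0,0,0,0,-1],[0,-0.236,0,0,0,0,-1],[0,-0.236,-0.3,0,0,0,-1],[0,-0.236,-0.55,0,0,0,-1],[0,-0.236,-0.74,0,0,0,-1],[0,-0.236,-0.74,0,0,0,-1],[0,-0.236,-0.74,0,0,0,1],[0,-0.236,-0.74,0,0,0,1],[0,-0.236,-0.74,0,0,0,1],[0,-0.236,-0.74,0,0,0,1],[0,-0.236,-0.74,0,0,0,1]]}}

```text
clock: 28.4
tool_pos: [0.4919, -0.4364, 0.0462]
ee_rot: [0.708, 0.707, 0.0, 0.002]
force: [0.9, 1.7, 7.9]
finger_gap: 0.711
gripper_force: 44.5
```

Request:
{"name": "carry_out", "arguments": {"steps": [[0,0,0.3,0,0,0,1],[0,0,0.7,0,0,0,1],[0.05,0.3,0.7,0,0,0,1],[0.1,0.6,0.7,0,0,0,1],[0.18,1,0.7,0,0,0,1],[0.18,1,0.7,0,0,0,1],[0.18,1,0.7,0,0,0,1]]}}

```text
clock: 29.28
tool_pos: [0.5266, -0.2348, 0.1839]
ee_rot: [0.707, 0.707, -0.0, 0.001]
force: [-0.0, 0.0, -1.9]
finger_gap: 0.713
gripper_force: 45.2
```

Request:
{"name": "carry_out", "arguments": {"steps": [[0,0.3,0,0,0,0,1],[0,0.6,0,0,0,0,1],[0,0.88,0,0,0,0,1],[0,0.88,0,0,0,0,1],[0,0.88,-0.3,0,0,0,1],[0,0.88,-0.5,0,0,0,1],[0,0.88,-0.62,0,0,0,1],[0,0.88,-0.655,0,0,0,1],[0,0.88,-0.66,0,0,0,1],[0,0.88,-0.66,0,0,0,1]]}}

```text
clock: 30.52
tool_pos: [0.5275, -0.061, 0.0521]
ee_rot: [0.708, 0.706, 0.0, 0.001]
force: [0.2, -0.3, -2.2]
finger_gap: 0.705
gripper_force: 45.1
```

Request:
{"name": "carry_out", "arguments": {"steps": [[0,0,0,0,0,0,0.3],[0,0,0,0,0,0,-1],[0,0,0,0,0,0,-1],[0,0,0,0,0,0,-1],[0,0,0,0,0,0,-1],[0,0,0.3,0,0,0,-1],[0,0,0.7,0,0,0,-1],[0,-0.25,0.7,0,0,0,-1],[0,-0.6,0.7,0,0,-0.2,-1],[0,-1,0.7,0,0,-0.4,-1],[0,-1,0.7,0,0,-0.6,-1],[0,-1,0.7,0,0,-0.745,-1],[0,-1,0.7,0,0,-0.745,-1],[0,-1,0.7,0,0,-0.745,-1],[0,-1,0.7,0,0,-0.745,-1],[0,-1,0.7,0,0,-0.745,-1]]}}

```text
clock: 32.52
tool_pos: [0.5263, -0.2596, 0.1912]
ee_rot: [0.999, 0.032, -0.0, -0.0]
force: [0.2, 0.1, 0.3]
finger_gap: 1.0
gripper_force: 0.0
```

```bash
python3 - <<'E'
from h import *
im=imaging.camera("top");cv2.imwrite("pics/i.png",cv2.resize(im[125:275,190:390,::-1],(800,600),interpolation=3)); cv2.imwrite("pics/i0.png",im[:,:,::-1])
s=imaging.camera("side");cv2.imwrite("pics/i2.png",s[:,:,::-1])
st=readout.get_state();print(st["tool_pos"],st["ee_rot"],st["joint_positions"])
E
```

```text
[ 0.5263 -0.2596  0.1912] [ 0.9994  0.0349 -0.0002 -0.    ] [-0.5767  0.3182  1.545  -0.0001  1.2787  0.9242]
```

View pics/i.png

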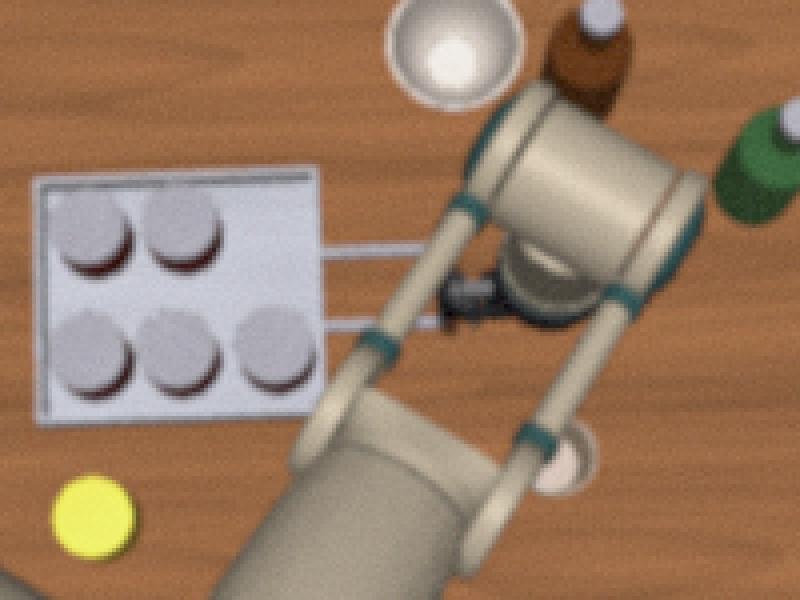

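View pics/i2.png

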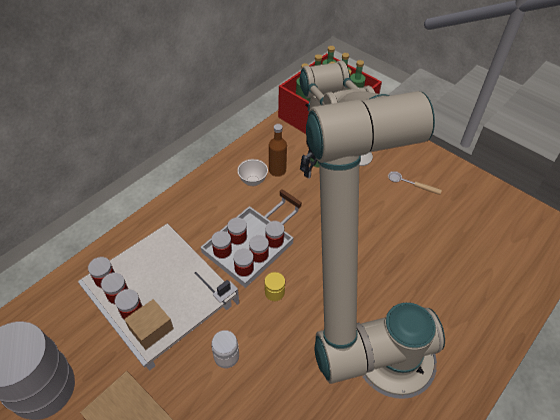

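All five jars stand upright in the tray, and the tray hasn't shifted. Now I'll grip the handle bar along the tray's x.

Request:
{"name": "carry_out", "arguments": {"steps": [[0.255,0.295,0,0,0,-0.027,-1],[0.255,0.295,0,0,0,-0.027,-1],[0.255,0.295,-0.2,0,0,-0.027,-1],[0.255,0.295,-0.45,0,0,-0.027,-1],[0.255,0.295,-0.65,0,0,-0.027,-1],[0.255,0.295,-0.73,0,0,-0.027,-1],[0.255,0.295,-0.73,0,0,-0.027,-1],[0.255,0.295,-0.73,0,0,-0.027,1],[0.255,0.295,-0.73,0,0,-0.027,1],[0.255,0.295,-0.73,0,0,-0.027,1],[0.255,0.295,-0.73,0,0,-0.027,1],[0.255,0.295,-0.73,0,0,-0.027,1],[0.255,0.295,-0.73,0,0,-0.027,1],[0.255,0.295,-0.73,0,0,-0.027,1],[0.255,0.295,-0.73,0,0,-0.027,1]], "force": 90}}

```text
clock: 34.5
tool_pos: [0.5777, -0.2014, 0.0462]
ee_rot: [1.0, 0.007, 0.001, 0.001]
force: [-0.3, -2.0, 5.9]
finger_gap: 0.15
gripper_force: 88.7
```

Request:
{"name": "carry_out", "arguments": {"steps": [[-0.004,0.02,0,0,0,-0.005,1],[-0.008,0.04,0,0,0,-0.01,1],[-0.012,0.06,0,0,0,-0.015,1],[-0.016,0.08,0,0,0,-0.02,1],[-0.02,0.1,0,0,0,-0.025,1],[-0.024,0.12,0,0,0,-0.03,1],[-0.028,0.14,0,0,0,-0.035,1],[-0.032,0.16,0,0,0,-0.04,1],[-0.036,0.18,0,0,0,-0.045,1],[-0.04,0.2,0,0,0,-0.049,1],[-0.04,0.2,0,0,0,-0.049,1],[-0.04,0.2,0,0,0,-0.049,1]]}}

```text
clock: 36.0
tool_pos: [0.5691, -0.1644, 0.0462]
ee_rot: [0.999, -0.043, -0.0, 0.003]
force: [-4.2, -9.5, 5.7]
finger_gap: 0.149
gripper_force: 89.2
```

```bash
python3 - <<'E'
from h import *
im=imaging.camera("top");cv2.imwrite("pics/j.png",cv2.resize(im[120:270,150:350,::-1],(800,600),interpolation=3))
st=readout.get_state();print(st["tool_pos"],st["ee_rot"],st["force"])
E
```

```text
[ 0.5691 -0.1644  0.0462] [ 0.9991 -0.0425 -0.0001  0.0034] [-3.5568 -9.8883  5.776 ]
```

View pics/j.png

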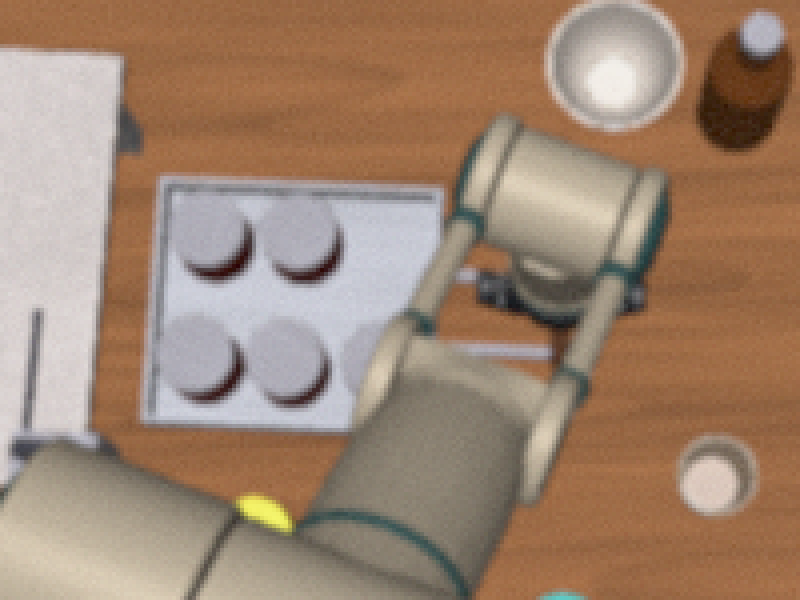

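The tray turned with the handle. Its rim corners are at (161,177), (444,187) and (143,422) in the crop, and all jars are upright. Next is the tray's pose in the rack frame.

```bash
python3 - <<'E'
from h import *
P=[ray("top",150+x/4-.4,120+y/4-.4,.032) for x,y in[(161,177),(444,187),(143,422)]]
c=(P[1]+P[2])/2;a=np.degrees([np.arctan2(*(P[0]-P[1])[::-1]),np.arctan2(*(P[0]-P[2])[::-1])+np.pi/2])
f=[ray("top",150+x/4-.4,120+y/4-.4,.116) for x,y in[(123,57),(89,430)]]
print(c,a,"front edge yaw",np.degrees(np.arctan2(*(f[0]-f[1])[::-1]))+90)
d=c-np.array([.6134,.336]);t=np.radians(84.95);print(d@[np.cos(t),np.sin(t)],d@[-np.sin(t),np.cos(t)])
E
```

```text
[0.5857 0.0502] [86.1935 85.9578] front edge yaw 85.1861594178803
-0.28710526011329096 0.0024142716449010275
```

Request:
{"name": "carry_out", "arguments": {"steps": [[0.004,0.05,0,0,0,-0.002,1],[0.009,0.1,0,0,0,-0.004,1],[0.013,0.15,0,0,0,-0.006,1],[0.018,0.2,0,0,0,-0.008,1],[0.022,0.25,0,0,0,-0.008,1],[0.026,0.3,0,0,0,-0.008,1],[0.031,0.35,0,0,0,-0.008,1],[0.035,0.4,0,0,0,-0.008,1],[0.04,0.45,0,0,0,-0.008,1],[0.044,0.5,0,0,0,-0.008,1],[0.049,0.55,0,0,0,-0.008,1],[0.053,0.6,0,0,0,-0.008,1],[0.057,0.65,0,0,0,-0.008,1],[0.062,0.7,0,0,0,-0.008,1],[0.066,0.75,0,0,0,-0.008,1],[0.071,0.8,0,0,0,-0.008,1],[0.075,0.85,0,0,0,-0.008,1],[0.08,0.9,0,0,0,-0.008,1],[0.084,0.95,0,0,0,-0.008,1],[0.084,0.95,0,0,0,-0.008,1]]}}

```text
clock: 38.55
tool_pos: [0.587, 0.0269, 0.0462]
ee_rot: [0.999, -0.052, 0.001, 0.002]
force: [-0.4, -8.2, 5.3]
finger_gap: 0.15
gripper_force: 89.0
```

```bash
python3 - <<'E'
from h import *
im=imaging.camera("top");cv2.imwrite("pics/k.png",cv2.resize(im[100:280,70:310,::-1],(800,600),interpolation=3))
st=readout.get_state();print(st["tool_pos"],st["ee_rot"],st["force"])
E
```

```text
[0.587  0.0269 0.0462] [ 0.9986 -0.0526  0.001   0.0021] [-0.9554 -8.2427  5.3563]
```

View pics/k.png

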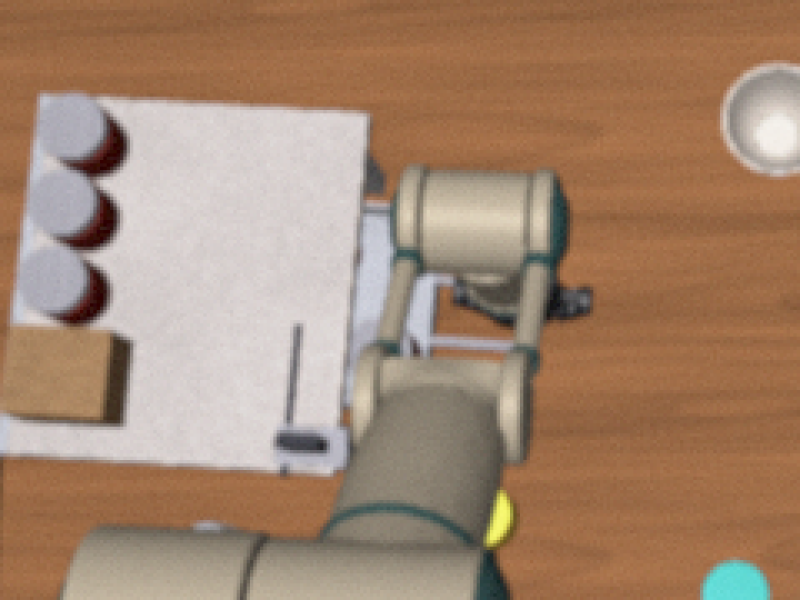

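The tray is entering straight, at x about -95 mm. I'll go 66 mm on, then feel for the stop.

Request:
{"name": "carry_out", "arguments": {"steps": [[0.004,0.04,0,0,0,0,1],[0.007,0.08,0,0,0,0,1],[0.011,0.12,0,0,0,0,1],[0.014,0.16,0,0,0,0,1],[0.018,0.2,0,0,0,0,1],[0.021,0.24,0,0,0,0,1],[0.025,0.28,0,0,0,0,1],[0.028,0.32,0,0,0,0,1],[0.029,0.33,0,0,0,0,1],[0.029,0.33,0,0,0,0,1]]}}

```text
clock: 39.85
tool_pos: [0.5924, 0.0914, 0.0462]
ee_rot: [0.999, -0.052, 0.001, 0.003]
force: [-1.4, -12.5, 7.1]
finger_gap: 0.151
gripper_force: 89.2
```

Request:
{"name": "carry_out", "arguments": {"steps": [[0.001,0.01,0,0,0,0,1],[0.002,0.02,0,0,0,0,1],[0.002,0.025,0,0,0,0,1],[0.002,0.025,0,0,0,0,1]]}}

```text
clock: 40.35
tool_pos: [0.5928, 0.0959, 0.0462]
ee_rot: [0.999, -0.052, 0.001, 0.004]
force: [-1.2, -14.9, 7.5]
finger_gap: 0.146
gripper_force: 89.2
```

Request:
{"name": "carry_out", "arguments": {"steps": [[0.001,0.01,0,0,0,0,1],[0.002,0.02,0,0,0,0,1],[0.002,0.025,0,0,0,0,1],[0.002,0.025,0,0,0,0,1]]}}

```text
clock: 40.85
tool_pos: [0.5932, 0.1008, 0.0462]
ee_rot: [0.999, -0.052, 0.0, 0.004]
force: [-1.5, -13.6, 6.4]
finger_gap: 0.144
gripper_force: 89.2
```

Request:
{"name": "carry_out", "arguments": {"steps": [[0.001,0.01,0,0,0,0,1],[0.002,0.02,0,0,0,0,1],[0.002,0.025,0,0,0,0,1],[0.002,0.025,0,0,0,0,1]]}}

```text
clock: 41.35
tool_pos: [0.5936, 0.1058, 0.0462]
ee_rot: [0.999, -0.052, 0.0, 0.004]
force: [-1.6, -14.5, 6.5]
finger_gap: 0.148
gripper_force: 89.2
```

Request:
{"name": "carry_out", "arguments": {"steps": [[0.001,0.01,0,0,0,0,1],[0.002,0.02,0,0,0,0,1],[0.002,0.025,0,0,0,0,1],[0.002,0.025,0,0,0,0,1]]}}

```text
clock: 41.85
tool_pos: [0.5939, 0.1108, 0.0462]
ee_rot: [0.999, -0.052, 0.0, 0.004]
force: [-1.3, -13.4, 6.9]
finger_gap: 0.145
gripper_force: 89.2
```

Request:
{"name": "carry_out", "arguments": {"steps": [[0.001,0.01,0,0,0,0,1],[0.002,0.02,0,0,0,0,1],[0.002,0.025,0,0,0,0,1],[0.002,0.025,0,0,0,0,1]]}}

```text
clock: 42.35
tool_pos: [0.5941, 0.1119, 0.0462]
ee_rot: [0.999, -0.052, 0.0, 0.007]
force: [-0.9, -25.8, 8.5]
finger_gap: 0.149
gripper_force: 89.6
```

The force rose from 13.5 to 25.8 N while the tool stopped, so that is the stop, with about 12 N of press and the tray at x ≈ -10 mm. I'll hold briefly, relax the press, release and rise.

Request:
{"name": "carry_out", "arguments": {"steps": [[0,0.005,0,0,0,0,1],[0,0.005,0,0,0,0,1],[0,0.005,0,0,0,0,1],[0,0.005,0,0,0,0,1]]}}

```text
clock: 42.85
tool_pos: [0.5942, 0.1119, 0.0462]
ee_rot: [0.999, -0.052, 0.0, 0.008]
force: [-2.2, -28.3, 7.8]
finger_gap: 0.148
gripper_force: 89.8
```

Request:
{"name": "carry_out", "arguments": {"steps": [[0,-0.01,0,0,0,0,1],[0,-0.02,0,0,0,0,1],[0,-0.025,0,0,0,0,1],[0,-0.025,0,0,0,0,0.5],[0,-0.025,0,0,0,0,-0.3],[0,-0.025,0,0,0,0,-0.3],[0,-0.025,0,0,0,0,-0.3],[0,-0.025,0,0,0,0,-0.3],[0,-0.025,0.15,0,0,0,-0.3],[0,-0.025,0.4,0,0,0,-0.3],[0,-0.025,0.7,0,0,0,-0.3],[0,-0.025,1,0,0,0,-0.3],[0,-0.025,1,0,0,0,-1]]}}

```text
clock: 44.48
tool_pos: [0.597, 0.1167, 0.2515]
ee_rot: [0.999, -0.053, 0.006, -0.001]
force: [-0.5, -0.2, -0.5]
finger_gap: 0.842
gripper_force: 0.0
```

Request:
{"name": "carry_out", "arguments": {"steps": [[-0.695,0.525,0,0,0,0.759,-1],[-0.695,0.525,0,0,0,0.759,-1],[-0.695,0.525,0,0,0,0.759,-1],[-0.695,0.525,0,0,0,0.759,-1],[-0.695,0.525,0,0,0,0.759,-1],[-0.695,0.525,0,0,0,0.759,-1],[-0.695,0.525,0,0,0,0.759,-1],[-0.695,0.525,0,0,0,0.759,-1],[-0.695,0.525,0,0,0,0.759,-1],[-0.695,0.525,0,0,0,0.759,-1],[-0.695,0.525,0,0,0,0.759,-1],[-0.695,0.525,0,0,0,0.759,-1]]}}

```text
clock: 45.98
tool_pos: [0.4549, 0.2213, 0.2451]
ee_rot: [0.738, 0.675, -0.0, -0.0]
force: [0.5, -0.0, 0.4]
finger_gap: 0.999
gripper_force: 0.0
```

```bash
python3 - <<'E'
from h import *
s=imaging.camera("side");cv2.imwrite("pics/l.png",cv2.resize(s[190:370,60:300,::-1],(800,600),interpolation=3))
st=readout.get_state();print(st["tool_pos"],st["ee_rot"])
E
```

```text
[0.4549 0.2213 0.2452] [ 0.7375  0.6753 -0.0001 -0.    ]
```

View pics/l.png

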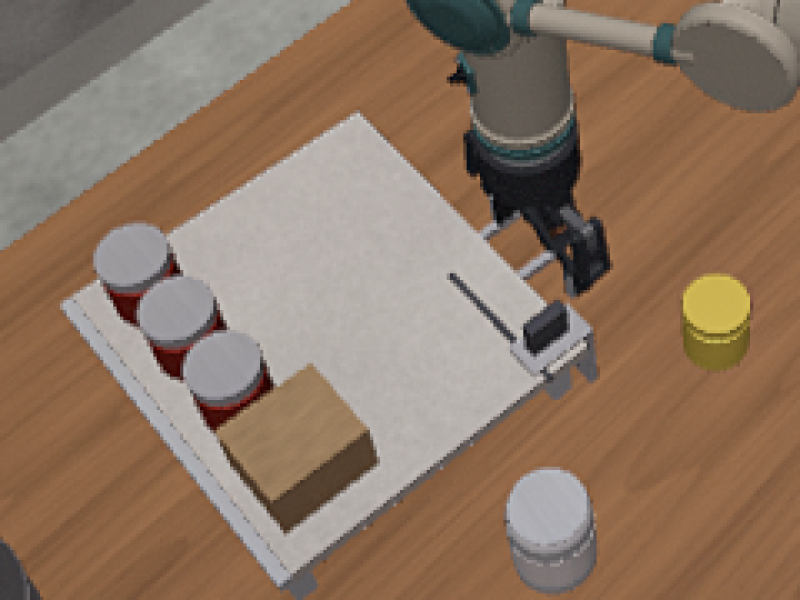

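The tray is under the shelf with only its handle arms showing, and the fin is clear at (545,328) in the crop. Gripping it to shut the keeper.

Request:
{"name": "carry_out", "arguments": {"steps": [[0.015,0,-0.2,0,0,0,-1],[0.015,0,-0.4,0,0,0,-1],[0.015,0,-0.55,0,0,0,-1],[0.015,0,-0.55,0,0,0,-1],[0.015,0,-0.55,0,0,0,1],[0.015,0,-0.55,0,0,0,1],[0.015,0,-0.55,0,0,0,1],[0.015,0,-0.55,0,0,0,1],[0.015,0,-0.55,0,0,0,1],[0.015,0,-0.55,0,0,0,1],[0.015,0,-0.55,0,0,0,1]], "force": 30}}

```text
clock: 47.4
tool_pos: [0.4583, 0.2214, 0.1361]
ee_rot: [0.737, 0.675, 0.001, 0.0]
force: [-0.2, -0.3, 5.8]
finger_gap: 0.155
gripper_force: 33.2
```

Request:
{"name": "carry_out", "arguments": {"steps": [[0.05,-0.004,0,0,0,0,1],[0.1,-0.009,0,0,0,0,1],[0.15,-0.013,0,0,0,0,1],[0.2,-0.018,0,0,0,0,1],[0.25,-0.022,0,0,0,0,1],[0.28,-0.025,0,0,0,0,1],[0.3,-0.027,0,0,0,0,1],[0.3,-0.027,0,0,0,0,1],[0.3,-0.027,0,0,0,0,1]]}}

```text
clock: 48.52
tool_pos: [0.5176, 0.216, 0.136]
ee_rot: [0.737, 0.675, -0.0, -0.0]
force: [-2.8, 0.1, 7.0]
finger_gap: 0.158
gripper_force: 33.3
```

Request:
{"name": "carry_out", "arguments": {"steps": [[0.01,-0.001,0,0,0,0,1],[0.02,-0.002,0,0,0,0,1],[0.02,-0.002,0,0,0,0,1]]}}

```text
clock: 48.9
tool_pos: [0.5177, 0.216, 0.136]
ee_rot: [0.737, 0.675, -0.003, -0.003]
force: [-11.1, 1.0, 11.4]
finger_gap: 0.16
gripper_force: 34.2
```

The keeper is on its end stop, so it's fully shut. I'll relax, release and retreat upward.

Request:
{"name": "carry_out", "arguments": {"steps": [[-0.015,0.001,0,0,0,0,1],[-0.015,0.001,0,0,0,0,-0.5],[-0.015,0.001,0,0,0,0,-1],[-0.015,0.001,0,0,0,0,-1],[-0.015,0.001,0,0,0,0,-1],[-0.015,0.001,0,0,0,0,-1],[-0.015,0.001,0.3,0,0,0,-1],[-0.015,0.001,0.6,0,0,0,-1],[-0.015,-0.3,0.8,0,0,0,-1],[-0.2,-0.7,0.8,0,0,0,-1],[-0.4,-1,0.8,0,0,0,-1],[-0.4,-1,0.8,0,0,0,-1],[-0.4,-1,0.8,0,0,0,-1]]}}

```text
clock: 50.52
tool_pos: [0.4407, 0.0136, 0.2958]
ee_rot: [0.739, 0.674, -0.0, 0.001]
force: [-0.0, 1.9, 0.6]
finger_gap: 1.002
gripper_force: 0.0
```

```bash
python3 - <<'E'
from h import *
s=imaging.camera("side");t=imaging.camera("top")
cv2.imwrite("pics/m.png",np.hstack([cv2.resize(x[...,::-1],(400,300),interpolation=3) if 0 else cv2.resize(x[...,::-1],(400,600),interpolation=3) for x in(s[185:395,60:340],t[100:300,60:340])]))
st=readout.get_state();print(st["clock"],st["force"])
E
```

```text
50.625 [-0.9275 -0.942   0.8092]
```

View pics/m.png

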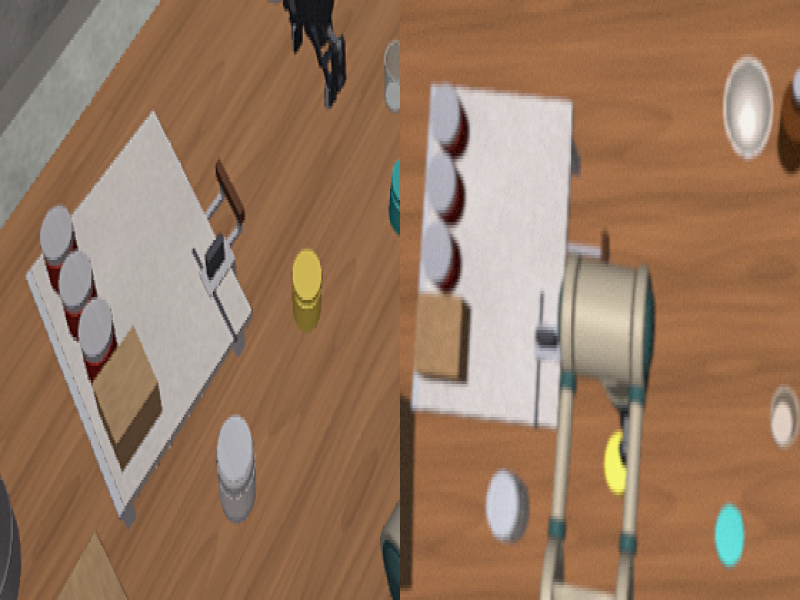

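The keeper is shut (fin at (215,250) on the left, (547,338) on the right), the tray is home, the bystanders are in place and the robot is clear. Handing in.

```bash
python3 -c "
from bench import ticket
print(ticket.hand_in())"
```

```text
the job is handed in; nothing more can be done
None
```

I handed the job in (no verdict was returned): all five sealed jars are in the tray, the tray was pressed against the stop with roughly 12–15 N, the keeper is fully shut, and the bystanders I could see in the last pictures were in place.

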